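# Fasten the shielded test box and hold the spring-return test dial on its third mark

### The arm

A 6-joint arm with a two-finger parallel gripper is mounted at the origin on the work surface. World frame = base frame: x ahead of the robot, y to its left, z up, the work surface at z = 0. Lengths are in m, angles in degrees, forces in N, time in s.
With the tool pointing down it reaches from about 0.4 to 0.825 m from the base axis. Payload 7 kg.
Tool frame: the origin (TCP) lies at the very end of the fingers, on their centre line; the grasp point (between the pads) lies 19 mm behind it (r.hold_point_z is the distance from the TCP to the grasp point, in m); x points along the fingers, y is the direction in which the jaws open and shut, and the axes are right-handed (so a half turn about x gives the same grasp; the last joint's range is limited). The gripper opens to 88 mm and grips with 3 to 60 N. Pads are 19 mm wide; open, the fingers measure 130 mm over their backs; the gripper's body (78 mm by 193 mm) begins 47 mm behind the grasp point.
Start: joints at [79.876, 20.546, 0.682, 0, -70.136, -16.507], TCP at [0.303, 0.603, 0.227] pointing down, gripper open.
Joint ranges: [-176.03, 176.03], [-82.01, 121.73], [-58.28, 71.71], [-173.87, 95.51], [-174.79, -0.11], [-173.66, 173.66]. Speed limits (degrees/s): [136.94, 136.94, 172.46, 180, 180, 180].

### API

Orientations are given as [roll, pitch, yaw] about the fixed x, y, z axes, in that order (R = Rz(yaw) Ry(pitch) Rx(roll)).
In Python, from plant import r gives the robot as it stands. The module is installed in compiled form; this text tells all that it offers.
- The arm moves only by the shell command python3 -m creep 'ROWS' [FORCE]. ROWS is JSON, a list of rows, each a list of 7 numbers: the turn, a rotation vector about the tool's x, y, z in rad, then the shift along the tool's x, y, z in cm, then the opening in per cent of the stroke, from 0 (shut) to 100 (fully open). In form: [[rx, ry, rz, x, y, z, fingers], ...]. A call has 1 to 8 rows; each row shifts and turns the commanded pose from where the row before left it, along the tool's axes as they then stand; what a row does not reach is not made up. A row lasts 1/10 s, in which the tool goes at most 50 mm and 8.59 degrees, less where a joint would pass 70% of its speed; a pose out of reach is approached as far as the arm can. A call is refused whole if a number of a shift passes 5 or a number of a turn 0.15, either way. A call with a gripper value outside its range is refused whole. The fingers move at their own pace and stop on an object; FORCE is the grip in N (left out, the last holds). Time passes only in rows, so rows that do not move let the fingers close. It gives the time, the measured TCP pose, the force and the opening at its end, in the units of the state.
- r.get_state(): the state, without advancing time (a new reading comes with each control period).
- r.capture(name): name is "scene" or "top" or "wrist"; returns (picture, depth): 420x560x3 uint8, blue, green, red; 420x560 float32, m along the optical axis (not along the pixel's ray), 0 where there is no reading.
- r.camera_info(name): a dict with "fovy" (degrees; the focal length in pixels is half the picture's height over the tangent of half this angle, whatever the lens; pixels are square), "cx", "cy" (the principal point, pixels), "camera_from_world" (4x4, takes a point from world to camera coordinates). Camera axes: x right, y down, z forward; pixel columns grow to the right and rows downward; lengths in m; the calibration is good to about 2 mm. A picture is of the moment at which its call begins: read the wrist's pose just before it. camera_info takes no time and is no camera call; for the wrist camera it gives the pose at the moment of the call.
- r.close_job(): hands the job in, once; it reports no verdict.
Trained networks look in the newest picture that a camera, given by its name, has taken for a name from the list of things; names that differ only in an ending like _2 or _b are one class to them, and where a whole thing is asked for, a point or a joint stands for the part that bears it (a point fixed in the world has none). Each returns a list of dicts, best first, with "score" (0 to 1); they miss things now and then, are a little off and sometimes report something else, mostly with a low value. They report only what shows in the picture. A call takes as long as a camera call. They do not tell look-alikes from the thing itself.
- r.look_for(query, camera): "rect" ([left, top, right, bottom] in pixels, round what is visible of it).
- r.masks_of(query, camera): "pixels" (420x560 bool, what is visible of it) and "rect" ([left, top, right, bottom] in pixels, round what is visible of it).
The state is a dict: "time_s": time; "joints": joint angles; "qd": joint speeds; "joint_torque": joint torques, N m; "tcp_pos": TCP position; "eef_rot": TCP orientation; "contact_force": force on the tool from outside, world axes, zero at the start; "moment": the same for the moment, N m; "gripper_width": finger opening in m.
Only numpy, scipy, OpenCV 4.12 (cv2) and the standard library are available. Lean on these libraries where they do the work, as an engineer would, in place of code of your own. Each camera call takes 0.05 s, during which the arm holds its last target. There are 200 camera calls.

### The job

Swing the hasp of the shielded test box over the staple on its lid and press it down flat. Then turn the spring-return dial on the tester clockwise past the first two clicks to the third mark (not on to the stop behind it) and keep holding it there: the program finishes while the gripper is still holding the dial on the third mark, for it springs back when let go. Leave the open radio, the small fan, the steel bowl, the spool and the plug where they are.

Things in the scene. Friction and masses are not known exactly. Their poses are not given: they have to be found in the camera images.
- testbox: Shielded metal test box, fixed, 180 (x) x 150 (y) x 70 mm high, lid shut; stands left or right, turned up to 0.4 rad. Origin: centre of its underside. Hasp hinge along the box's y at x = -68 mm, 74 mm high (edge nearest the robot). Staple on the lid at x = -20 mm: 14 mm wide (y), 4 mm thick, top at 81 mm. A loose fan lies on the lid near x = +62 mm.
- hasp (a joint): Hasp angle, rad: 0 = flat on the lid over the staple (closed), 1.57 = upright, up to 2.3 = leaning back towards the robot. Starts at 1.3 to 2.1. The hinge is stiff: it stays where it is left and takes about 1 N at the tip to move.
- hasp_hinge (a point): Middle of the hasp's hinge axis, 74 mm above the bench, turning with the hasp.
- hasp_tip (a point): Middle of the hasp's free end; x axis from hinge to tip. The hasp is a plain steel strap, 90 mm from hinge axis to tip, 36 mm wide, 3 mm thick, with an 18 mm wide slot from 40 to 58 mm from the hinge axis for the staple; solid from 58 to 90 mm.
- tester: Bench tester, fixed box 150 x 150 x 60 mm high with pale grey top panel, on the other side from the test box, turned up to 0.4 rad. Origin: centre of its underside, on the dial's vertical axis. Dark marks on the panel 47 mm from that axis: a short one (rest) 0.5 rad anticlockwise of the tester's x axis, then clockwise, every 0.4 rad, three long ones: first, second, third.
- dial (a joint): Dial angle, rad, growing clockwise seen from above: 0 = rest; weak detents (clicks) at 0.4, 0.8 and 1.2 = first, second, third mark; hard stop at 1.6. A spring always drives it back to 0: about 0.1 N m at rest, 0.2 N m at the third mark, 0.05 N m more to pass a click. The clicks do not hold it.
- dial_grip (a point): On the dial's axis, 90 mm above the bench, the height to grip; turns with the dial, x axis along the bar to the pointer end (0.5 rad anticlockwise of the tester's x axis at rest). Dial: black disc 70 mm across, top at 69 mm, with an upright bar grip 60 mm long, 14 mm thick, from 69 to 104 mm height; white line on its top from the middle to the pointer end.
- radio: Bystander: open radio chassis with a circuit board, 185 x 130 x 42 mm, between the two boxes. Origin: centre of underside.
- fan: Bystander: small square fan, 40 x 40 x 12 mm, lying on the test box's lid. Origin: centre of underside.
- screwcup: Bystander: steel bowl 60 mm across, 30 mm high. Origin: centre of underside.
- spool: Bystander: metal wire spool standing on its flange, 50 mm across, 34 mm high. Origin: centre of underside.
- plug: Bystander: cable plug without cable, about 45 x 24 x 22 mm.
Things that resemble listed ones, but are neither listed nor needed, are in the scene too. What is shaped like the tester but yellow is not meant.

How it is judged (in metres and radians):
On the way, in this order (a step that is already met when the one before it is completed fails the run):
1. the hasp lies flat over the staple (value of joint hasp below 0.08 rad), for 0.2 s.
2. the dial is held on the third mark by the gripper (value of joint dial between 1.06 and 1.34 rad and contact force between the fingers and dial above 1 N), for 0.3 s.
At the end, for the whole second after the job is handed in: The hasp lies flat on the lid over the staple (within 0.08 rad), and the gripper's fingers hold the dial still (under 0.1 rad/s) within 0.14 rad of the third mark (1.06 to 1.34 rad), touching it with more than 1 N (all of step 2 and value of joint hasp below 0.08 rad and velocity of joint dial between -0.1 and 0.1 rad/s); the arm keeps its last pose, push and grip.
It fails at once if the radio, fan, bowl, spool or plug was moved by more than 30 mm (distance of any of radio, fan, screwcup, spool, plug from where it was at the start of the episode above 0.03 m).
It also fails if it takes over 54 s, if anything falls off the work surface, if the arm or the gripper's body presses on something with over 40 N, if the wrist force passes 120 N, or if a joint passes its speed limit or range.

## Working session

There is one attempt and no reset: what is moved stays moved. The work goes in short steps, Python scripts to look and compute and a shell command to move; the robot and the scene stay as the last step left them, time stands still between calls to the robot, and variables do not carry over. Pictures are saved under pics/ and viewed, about 8 in all and at most 12, crops included, and the job is handed in when it is done.

```bash
mkdir -p pics
cat > h.py <<'E'
from plant import r
import numpy as np, cv2
from scipy.spatial.transform import Rotation as R
def cam(n):
    c=r.camera_info(n); f=210/np.tan(np.radians(c["fovy"])/2); return c,f
def unproj(n,d,u,v,z=None):
    c,f=cam(n); T=np.linalg.inv(np.array(c["camera_from_world"]))
    u=np.asarray(u,float);v=np.asarray(v,float)
    ray=np.stack([(u-c["cx"])/f,(v-c["cy"])/f,np.ones_like(u)],-1)
    if z is None:
        p=ray*d[v.astype(int),u.astype(int)][...,None]
        return p@T[:3,:3].T+T[:3,3]
    w=ray@T[:3,:3].T; s=(z-T[2,3])/w[...,2]; return T[:3,3]+w*s[...,None]
def st():
    s=r.get_state(); return s
E
python3 - <<'E'
from h import *
for n in("top","scene"):
    p,d=r.capture(n); cv2.imwrite(f"pics/{n}1.png",p); np.save(n+".npy",d)
    print(n,r.camera_info(n))
    for q in("testbox","tester","dial","hasp","fan"):
        for m in r.look_for(q,n)[:3]: print(q,np.round(m["rect"]),round(m["score"],2))
print(r.get_state())
E
```

```text
top {'fovy': 48.14238123361105, 'cx': 280.3368340450169, 'cy': 213.647233970854, 'camera_from_world': array([[ 0.02034335, -0.99979191, -0.00151409,  0.01504777],
       [-0.9795675 , -0.01962872, -0.20015551,  0.45353586],
       [ 0.20008414,  0.00555498, -0.97976297,  1.01097983],
       [ 0.        ,  0.        ,  0.        ,  1.        ]])}
testbox [162. 117. 245. 212.] 0.65
tester [364. 150. 451. 235.] 0.73
tester [388. 258. 471. 336.] 0.57
dial [418. 272. 449. 312.] 0.77
dial [390. 174. 427. 204.] 0.63
hasp [182. 168. 204. 187.] 0.55
fan [211. 124. 227. 143.] 0.54
scene {'fovy': 50.67252001711024, 'cx': 278.726477866912, 'cy': 213.46987827804224, 'camera_from_world': array([[ 0.28087495,  0.9596541 , -0.01316332, -0.15646571],
       [ 0.64017835, -0.19755284, -0.74239111, -0.22485977],
       [-0.71503912,  0.20009219, -0.66983742,  1.35236384],
       [ 0.        ,  0.        ,  0.        ,  1.        ]])}
testbox [327. 185. 421. 293.] 0.86
tester [107. 234. 202. 330.] 0.81
tester [133. 248. 165. 281.] 0.68
tester [ 90. 175. 166. 248.] 0.65
dial [109. 185. 139. 213.] 0.86
dial [134. 248. 169. 279.] 0.68
dial [368. 158. 386. 179.] 0.32
hasp [356. 186. 378. 214.] 0.69
hasp [241. 240. 331. 335.] 0.27
fan [353. 246. 384. 264.] 0.76
{'time_s': 0.6, 'joints': array([ 7.98772698e+01,  2.05451971e+01,  6.80156092e-01, -2.25887344e-04,
       -7.01366115e+01, -1.65072765e+01]), 'qd': array([-0.1023304 , -0.05964059, -0.06434042,  0.00022857,  0.07310048,
        0.01382266]), 'joint_torque': array([ 3.41887408e-04, -5.81988895e+01,  2.93181360e+01,  6.99969292e+00,
        1.24256755e-02, -1.97218549e-05]), 'tcp_pos': array([0.3025511 , 0.60334827, 0.22655995]), 'eef_rot': array([  99.18173223,   89.99833385, -107.44835123]), 'contact_force': array([-0.2368894 ,  0.11674328,  0.67627092]), 'moment': array([-0.01207367,  0.00161503,  0.01201456]), 'gripper_width': 0.08739927727527605}
```

View pics/top1.png

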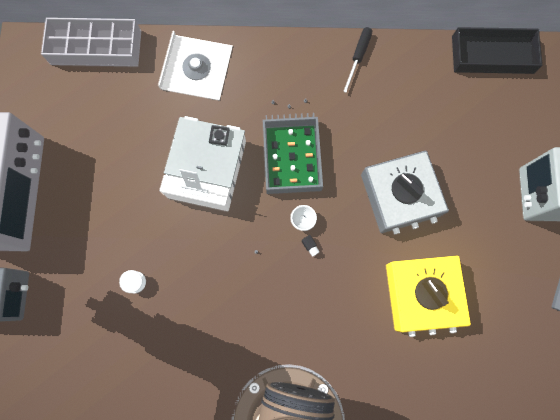

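View pics/scene1.png

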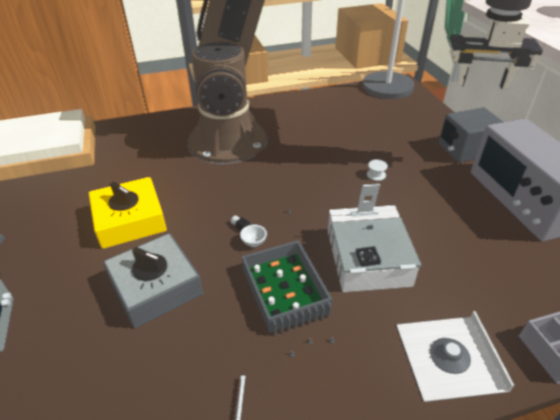

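The grey tester is at top px (405,190). The yellow one at (428,293) is the look-alike, and the white plate at (197,67) is only clutter. The test box is at (203,163), with the hasp upright near (190,180) and the fan at (219,134). Next I'll fit the poses from depth.

Run:
```python
from h import *
p=cv2.imread("pics/top1.png"); d=np.load("top.npy")
V,U=np.mgrid[0:420,0:560]; P=unproj("top",d,U,V); P[d==0]=np.nan
def rect(u0,u1,v0,v1,zl,zh):
    s=np.zeros_like(U,bool); s[v0:v1,u0:u1]=1
    m=s&(P[...,2]>zl)&(P[...,2]<zh); q=P[m]
    k=np.uint8(m); n,l,stt,_=cv2.connectedComponentsWithStats(k); b=1+np.argmax(stt[1:,4]); q=P[l==b]
    a=cv2.minAreaRect((q[:,:2]*1000).astype(np.float32)); print(len(q),np.round(a[0],1),np.round(a[1],1),round(a[2],1),"z",np.median(q[:,2]).round(4)); return q
print("box");rect(155,255,105,220,.062,.076)
print("tester");rect(355,455,145,245,.052,.075)
print("bar");q=rect(375,440,160,215,.09,.12)
print("hasp pts");q=rect(165,230,150,205,.085,.25); print(q.min(0),q.max(0))
print("bench z",np.nanmedian(P[250:300,150:250,2]))
c=np.hstack([cv2.resize(p[110:215,155:255],(400,420),interpolation=2),cv2.resize(p[150:240,358:448],(400,400),interpolation=2)[:420] if 0 else cv2.resize(p[145:240,355:450],(400,420),interpolation=2)])
cv2.imwrite("pics/c1.png",c)
# heading of tool & jaw
s=r.get_state(); M=R.from_euler('xyz',s['eef_rot'],degrees=True).as_matrix(); print(M.round(3))
print(r.camera_info("wrist"))
```

```text
box
4602 [570.5 202. ] [155.  185.4] 78.6 z 0.0711
tester
4058 [ 513.5 -257.1] [150.6 151.4] 17.4 z 0.0615
bar
234 [ 512.5 -257.1] [59.  16.1] 44.4 z 0.1036
hasp pts
245 [508.5 214.3] [36.6 14.8] 79.5 z 0.1312
[0.49890539 0.19607075 0.08512028] [0.51816006 0.23260415 0.16654086]
bench z 0.0008782312875085241
[[-0.    -0.448 -0.894]
 [-0.    -0.894  0.448]
 [-1.     0.    -0.   ]]
{'fovy': 68.68976158898046, 'cx': 276.0130365956778, 'cy': 207.9023720814186, 'camera_from_world': array([[-0.44990564, -0.89307535,  0.00115532,  0.67503137],
       [-0.8546187 ,  0.43090709,  0.28973429, -0.03779908],
       [-0.25925239,  0.12936573, -0.95710642,  0.3904562 ],
       [ 0.        ,  0.        ,  0.        ,  1.        ]])}
```

View pics/c1.png

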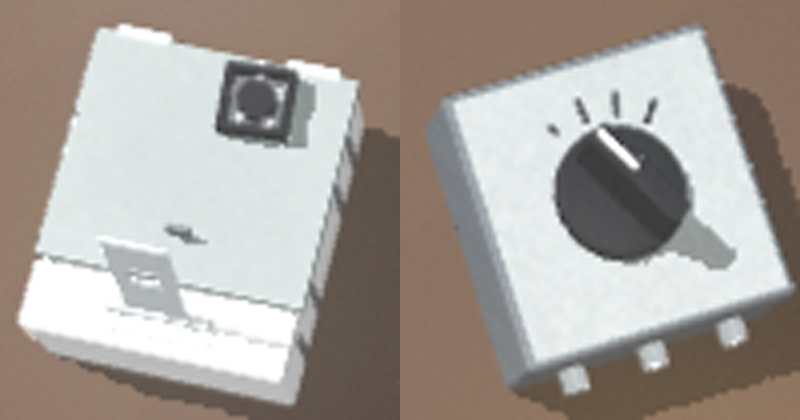

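The enlarged crop confirms both. Left half: test box with the upright hasp at (145,280), staple at (185,233) and fan at (258,100). Right half: grey tester, short rest mark at (553,130), long marks at (585,110), (617,105) and (652,110), pointer at rest. Now the hasp angle and the first approach.

```bash
cat >> h.py <<'E'
BY=np.radians(-11.0); BC=np.array([.568,.2025])
def box_local(P):
    q=P[...,:2]-BC; c,s=np.cos(BY),np.sin(BY)
    return np.stack([q[...,0]*c+q[...,1]*s,-q[...,0]*s+q[...,1]*c,P[...,2]],-1)
def box_world(l):
    c,s=np.cos(BY),np.sin(BY); return np.array([BC[0]+l[0]*c-l[1]*s,BC[1]+l[0]*s+l[1]*c,l[2]])
def toolshift(t):
    s=r.get_state(); M=R.from_euler('xyz',s['eef_rot'],degrees=True).as_matrix()
    return (M.T@(np.array(t)-s['tcp_pos'])*100).round(2)
E
python3 - <<'E'
from h import *
d=np.load("top.npy"); V,U=np.mgrid[150:205,165:230]; P=unproj("top",d,U,V); L=box_local(P)
m=(L[...,2]>.085)&(L[...,2]<.25)&(abs(L[...,0]+.05)<.06); q=L[m]
for a in np.arange(.08,.18,.01):
    k=q[(q[:,2]>a)&(q[:,2]<=a+.01)]
    if len(k): print(a.round(2),len(k),np.median(k,0).round(4),k[:,1].min().round(3),k[:,1].max().round(3))
E
python3 -m creep '[[-0.136,0,0,0,0,0,0],[-0.136,0,0,0,0,0,0],[0,0,0,0,0,0,0]]' 20
python3 -c "
from h import *
print(toolshift(box_world([-.105,0,.2266])))"
```

```text
0.08 11 [-0.0671  0.0009  0.0868] -0.017 0.015
0.09 30 [-0.066   0.0006  0.0947] -0.018 0.017
0.1 26 [-0.0644 -0.0007  0.1044] -0.017 0.018
0.11 38 [-0.0626 -0.0009  0.1145] -0.018 0.018
0.12 15 [-0.0612 -0.0097  0.1258] -0.017 0.017
0.13 26 [-0.06   -0.0039  0.1358] -0.017 0.018
0.14 29 [-0.059   0.0012  0.145 ] -0.017 0.017
0.15 37 [-0.0573  0.0004  0.155 ] -0.018 0.018
0.16 33 [-0.0555 -0.0018  0.1633] -0.017 0.016
time_s: 0.9
tcp_pos: [0.3026, 0.6034, 0.2266]
eef_rot: [-122.5, 90.0, 46.6]
contact_force: [-0.7, -0.7, -0.6]
gripper_width: 0.0688
[ -0.    34.31 -23.16]
```

```bash
python3 -m creep '[[0,0,0,0,3.43,-2.316,0],[0,0,0,0,3.43,-2.316,0],[0,0,0,0,3.43,-2.316,0],[0,0,0,0,3.43,-2.316,0],[0,0,0,0,3.43,-2.316,0],[0,0,0,0,3.43,-2.316,0],[0,0,0,0,3.43,-2.316,0],[0,0,0,0,3.43,-2.316,0]]' >/dev/null
python3 -m creep '[[0,0,0,0,3.43,-2.316,0],[0,0,0,0,3.43,-2.316,0],[0,0,0,0,0,0,0],[0,0,0,0,0,0,0]]'
python3 - <<'E'
from h import *
print(toolshift(box_world([-.105,0,.15])), r.get_state()['joints'].round(1), box_local(r.get_state()['tcp_pos']))
p,d=r.capture("wrist"); cv2.imwrite("pics/w1.png",p)
E
```

```text
time_s: 2.1
tcp_pos: [0.4645, 0.2216, 0.2268]
eef_rot: [-118.8, 90.0, 49.8]
contact_force: [-0.5, -0.2, 0.1]
gripper_width: 0.0006
[ 7.68 -0.1  -0.02] [ 47.4   5.3 -19.3  -0.  -65.4  31.3] [-0.10520019 -0.00103137  0.22683994]
```

View pics/w1.png

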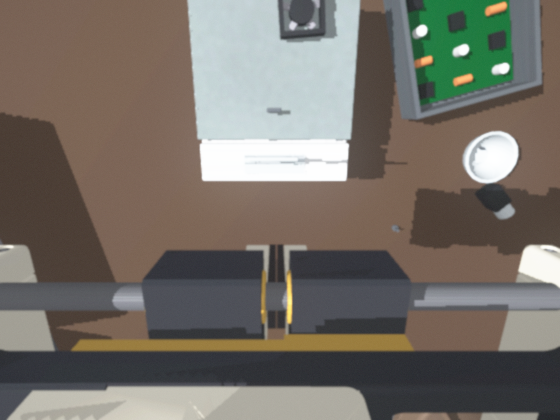

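```bash
python3 -m creep '[[0,0,0,4,-0.05,0,0],[0,0,0,3.68,-0.05,0,0],[0,0,0,0,0,0,0]]'
python3 -m creep '[[0,0,0,-0.2,0,-2.75,0],[0,0,0,0.3,0,-2.1,0],[0,0,0,0.94,0,-2.12,0],[0,0,0,1.24,0,-1.5,0],[0,0,0,1.58,0,-1.14,0],[0,0,0,1.81,0,-0.71,0],[0,0,0,1.33,0,-0.4,0],[0,0,0,0,0,0,0]]'
python3 -m creep '[[0,0,0,0.3,0,0,0],[0,0,0,0.2,0,0,0],[0,0,0,0,0,0,0]]'
python3 - <<'E'
from h import *
print(box_local(r.get_state()['tcp_pos']))
E
```

```text
time_s: 2.45
tcp_pos: [0.4614, 0.2224, 0.1455]
eef_rot: [49.3, 89.5, -141.8]
contact_force: [-0.5, 0.8, 0.1]
gripper_width: 0.0004
time_s: 3.25
tcp_pos: [0.5692, 0.203, 0.0789]
eef_rot: [48.4, 89.9, -142.7]
contact_force: [-0.4, -0.6, 0.7]
gripper_width: 0.0005
time_s: 3.55
tcp_pos: [0.5699, 0.2034, 0.0758]
eef_rot: [-136.0, 89.9, 32.9]
contact_force: [0.7, 0.9, 0.3]
gripper_width: 0.0006
[0.00167503 0.00128407 0.07584454]
```

```bash
python3 -m creep '[[0,0,0,0.15,0,0,0],[0,0,0,0.1,0,0,0],[0,0,0,0,0,0,0]]'
python3 -m creep '[[0,0,0,0.1,0,0,0],[0,0,0,0,0,0,0],[0,0,0,0,0,0,0]]'
```

```text
time_s: 3.85
tcp_pos: [0.57, 0.2034, 0.0752]
eef_rot: [-141.5, 89.9, 27.5]
contact_force: [-6.9, 1.8, 18.9]
gripper_width: 0.0007
time_s: 4.15
tcp_pos: [0.57, 0.2035, 0.075]
eef_rot: [-142.7, 89.8, 26.4]
contact_force: [-9.7, 0.1, 24.9]
gripper_width: 0.0004
```

```bash
python3 -m creep '[[0,0,0,-5,0,0,0],[0,0,0,-5,0,0,0],[0,0,0,-5,0,0,0],[0,0,0,0,0,0,100],[0,0,0,0,0,0,100]]' 60
python3 - <<'E'
from h import *
p,d=r.capture("wrist"); c,f=cam("wrist"); 
V,U=np.mgrid[0:420,0:560]; L=box_local(unproj("wrist",d,U,V)); L[d==0]=np.nan
for a in range(-65,30,8):
    m=(abs(L[...,1])<.016)&(abs(L[...,0]-a/1000)<.004)&(L[...,2]<.11)&(L[...,2]>.05)
    if m.any(): print(a,m.sum(),np.nanmedian(L[m][:,2]).round(4))
cv2.imwrite("pics/w2.png",p)
print(toolshift([.513,-.257,.226]),r.get_state()['joints'].round(1))
E
```

```text
time_s: 4.65
tcp_pos: [0.5699, 0.2032, 0.2235]
eef_rot: [-127.6, 89.8, 41.3]
contact_force: [0.5, 0.1, -1.1]
gripper_width: 0.0114
-65 152 0.0731
-57 137 0.0728
-49 204 0.0729
-41 209 0.0729
-33 241 0.0726
-25 206 0.0728
-17 220 0.0717
-9 224 0.0728
-1 235 0.0729
7 239 0.0726
15 242 0.0727
23 267 0.0673
[-0.48 46.2  -3.31] [ 38.1  14.1  -9.1  -0.  -66.8  40.9]
```

View pics/w2.png

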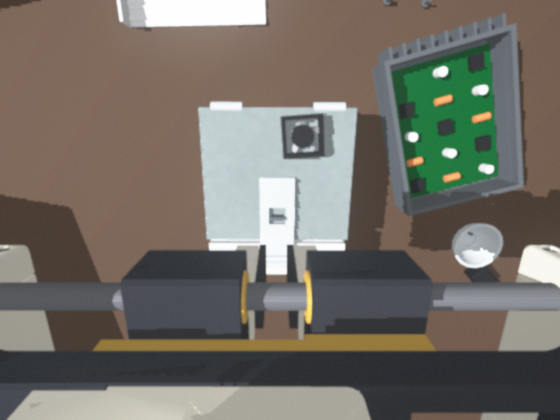

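The hasp is flat: strap height is a constant 0.073 m from hinge to tip, and the picture shows the staple in the slot at (277,214). The fan at (303,135) hasn't moved. On to the tester.

```bash
python3 -m creep '[[0,0,0,0,4.62,-0.331,100],[0,0,0,0,4.62,-0.331,100],[0,0,0,0,4.62,-0.331,100],[0,0,0,0,4.62,-0.331,100],[0,0,0,0,4.62,-0.331,100],[0,0,0,0,4.62,-0.331,100],[0,0,0,0,4.62,-0.331,100],[0,0,0,0,4.62,-0.331,100]]' >/dev/null
python3 -m creep '[[0,0,0,0,4.62,-0.331,100],[0,0,0,0,4.62,-0.331,100],[0.1443,0,0,0,0,0,100],[0.1443,0,0,0,0,0,100],[0.1443,0,0,0,0,0,100],[0.1443,0,0,0,0,0,100],[0.1443,0,0,0,0,0,100],[0.1443,0,0,0,0,0,100]]'
python3 -m creep '[[0.1443,0,0,0,0,0,100],[0.1443,0,0,0,0,0,100],[0.1443,0,0,0,0,0,100],[0.1443,0,0,0,0,0,100],[0.1443,0,0,0,0,0,100],[0.1443,0,0,0,0,0,100],[0.1443,0,0,0,0,0,100],[0.1443,0,0,0,0,0,100]]'
python3 -m creep '[[0.1443,0,0,0,0,0,100],[0,0,0,0,0,0,100],[0,0,0,0,0,0,100]]'
python3 - <<'E'
from h import *
s=r.get_state(); M=R.from_euler('xyz',s['eef_rot'],degrees=True).as_matrix(); print("jaw",np.degrees(np.arctan2(M[1,1],M[0,1])),s['joints'].round(1),s['tcp_pos'])
p,d=r.capture("wrist"); cv2.imwrite("pics/w3.png",p)
V,U=np.mgrid[0:420,0:560]; P=unproj("wrist",d,U,V); P[d==0]=np.nan
m=(P[...,2]>.095)&(P[...,2]<.112)&(np.hypot(P[...,0]-.513,P[...,1]+.257)<.05)
print(m.sum(), cv2.minAreaRect((P[m][:,:2]*1000).astype(np.float32)))
m=(P[...,2]>.055)&(P[...,2]<.066)&(np.hypot(P[...,0]-.513,P[...,1]+.257)<.12); print(m.sum(),cv2.minAreaRect((P[m][:,:2]*1000).astype(np.float32)))
E
```

```text
time_s: 6.3
tcp_pos: [0.5125, -0.2568, 0.2195]
eef_rot: [48.2, 89.8, 167.2]
contact_force: [0.3, 0.1, 0.2]
gripper_width: 0.0879
time_s: 7.1
tcp_pos: [0.5125, -0.2567, 0.2195]
eef_rot: [114.4, 89.8, 167.3]
contact_force: [0.0, -0.8, 0.5]
gripper_width: 0.0875
time_s: 7.4
tcp_pos: [0.513, -0.2569, 0.2202]
eef_rot: [124.0, 89.9, 169.1]
contact_force: [-0.3, 0.4, -0.1]
gripper_width: 0.0876
jaw 135.1794213958079 [ -7.1  11.4 -12.9  -0.  -65.9 -37.7] [ 0.51296617 -0.25687133  0.22017623]
942 ((510.5661315917969, -256.8271789550781), (59.432151794433594, 13.720893859863281), 45.472930908203125)
15639 ((510.16845703125, -256.528076171875), (149.0182647705078, 149.95254516601562), 17.174781799316406)
```

View pics/w3.png

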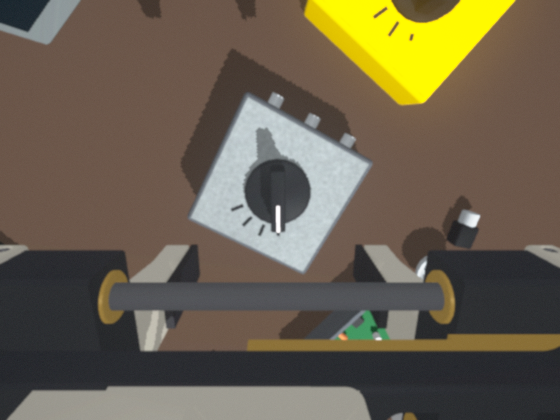

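The picture shows the grey tester with its dial bar at (278,195), lined up between the open jaws. The yellow look-alike is at (420,40). Descend and grip.

```bash
python3 -c "
from h import *
print(toolshift([.5115,-.2568,.074]))"
python3 -m creep '[[0,0,0,3.6,0.1,0.1,100],[0,0,0,3.6,0,0,100],[0,0,0,3.6,0,0,100],[0,0,0,3.6,0,0,60],[0,0,0,0,0,0,40]]'
python3 -m creep '[[0,0,0,0,0,0,0],[0,0,0,0,0,0,0],[0,0,0,0,0,0,0],[0,0,0,0,0,0,0],[0,0,0,0,0,0,0],[0,0,0,0,0,0,0]]' 60
```

```text
[14.64  0.1  -0.1 ]
time_s: 7.95
tcp_pos: [0.5098, -0.2547, 0.0725]
eef_rot: [121.5, 89.5, 166.5]
contact_force: [-0.5, 0.6, 0.1]
gripper_width: 0.0769
time_s: 8.55
tcp_pos: [0.5137, -0.2556, 0.0778]
eef_rot: [-52.8, 90.0, -7.9]
contact_force: [-0.0, -0.5, 0.3]
gripper_width: 0.0293
```

```bash
python3 -m creep '[[0,0,0,0,0,0,0],[0,0,0,0,0,0,0],[0,0,0,0,0,0,0],[0,0,0,0,0,0,0],[0,0,0,0,0,0,0]]' 60
python3 - <<'E'
from h import *
s=r.get_state(); M=R.from_euler('xyz',s['eef_rot'],degrees=True).as_matrix(); print("jaw",np.degrees(np.arctan2(M[1,1],M[0,1])),toolshift([.5115,-.2568,.074]),s['moment'])
E
```

```text
time_s: 9.05
tcp_pos: [0.5129, -0.255, 0.0773]
eef_rot: [104.2, 89.9, 149.1]
contact_force: [-2.5, 4.4, 5.4]
gripper_width: 0.0137
jaw 134.9423089155458 [ 0.33 -0.03 -0.22] [1.7424679  0.79721981 0.06313521]
```

```bash
python3 -m creep '[[0.1,0,0,0,-0.02,0,0],[0.1,0,0,0,-0.02,0,0],[0.1,0,0,0,-0.02,0,0],[0.1,0,0,0,-0.02,0,0],[0.1,0,0,0,-0.02,0,0],[0.1,0,0,0,-0.02,0,0],[0.1,0,0,0,-0.02,0,0],[0.1,0,0,0,-0.02,0,0]]'
python3 -m creep '[[0.1,0,0,0,-0.02,0,0],[0.1,0,0,0,-0.02,0,0],[0.1,0,0,0,-0.02,0,0],[0.08,0,0,0,-0.02,0,0],[0,0,0,0,0,0,0],[0,0,0,0,0,0,0]]'
python3 - <<'E'
from h import *
s=r.get_state(); M=R.from_euler('xyz',s['eef_rot'],degrees=True).as_matrix(); j=np.degrees(np.arctan2(M[1,1],M[0,1])); print("jaw",j,"turned rad",np.radians(135.2-j),s['moment'],s['gripper_width'])
p,d=r.capture("wrist"); cv2.imwrite("pics/w4.png",p)
V,U=np.mgrid[0:420,0:560]; P=unproj("wrist",d,U,V); P[d==0]=np.nan
m=(P[...,2]>.092)&(P[...,2]<.112)&(np.hypot(P[...,0]-.5115,P[...,1]+.257)<.04)
print(m.sum(), cv2.minAreaRect((P[m][:,:2]*1000).astype(np.float32)) if m.sum()>5 else "")
p,d=r.capture("top"); cv2.imwrite("pics/t2.png",np.hstack([cv2.resize(p[145:240,355:450],(570,570),interpolation=2)]))
E
```

```text
time_s: 9.85
tcp_pos: [0.5135, -0.2565, 0.0773]
eef_rot: [157.6, 89.9, 156.5]
contact_force: [-2.6, 2.7, 3.8]
gripper_width: 0.0138
time_s: 10.45
tcp_pos: [0.5134, -0.2573, 0.0773]
eef_rot: [179.8, 89.9, 157.3]
contact_force: [-3.4, 3.9, 5.5]
gripper_width: 0.0142
jaw 67.48822627361345 turned rad 1.1817933938908352 [1.69363694 1.03123234 0.21404082] 0.014227941917754014
3312 ((510.716796875, -253.4439697265625), (32.417335510253906, 60.25012969970703), 83.53514099121094)
```

View pics/w4.png

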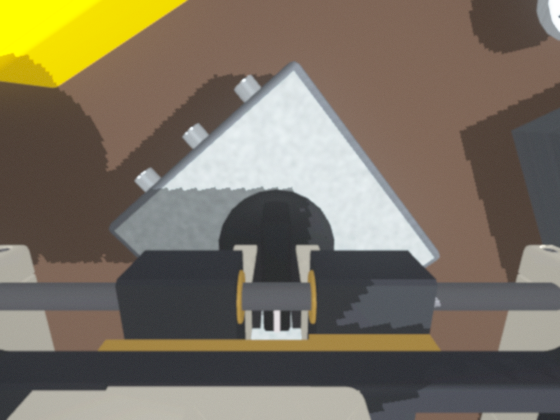

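The jaws hold the bar at about (277,230), parallel to the pads, with the white line at (277,320). As a last check I'll measure the bar itself for slip, then look at the hasp and bystanders in the top view.

Run:
```python
from h import *
p,d=r.capture("wrist"); V,U=np.mgrid[0:420,0:560]; P=unproj("wrist",d,U,V); P[d==0]=np.nan
m=(P[...,2]>.096)&(P[...,2]<.112)&(V<246)&(V>180)&(U>225)&(U<330)
q=P[m][:,:2]; print(m.sum(),cv2.minAreaRect((q*1000).astype(np.float32)))
t=q.mean(0); print("tail dir deg",np.degrees(np.arctan2(*( -(t-[.5115,-.2568]))[::-1])), "want",17.2+28.65-68.75)
p,d=r.capture("top"); o=cv2.imread("pics/top1.png")
cv2.imwrite("pics/t3.png",np.hstack([p[100:260,150:330],o[100:260,150:330]]).repeat(2,0).repeat(2,1))
P=unproj("top",d,U,V);L=box_local(P);m=(abs(L[...,1])<.016)&(L[...,0]>-.06)&(L[...,0]<.02); print("hasp z max",L[m][:,2].max(),np.median(L[m][:,2]))
print(r.get_state()['moment'],r.get_state()['time_s'])
```

```text
879 ((488.5534362792969, -246.8922882080078), (14.01483154296875, 12.741838455200195), 67.42726135253906)
tail dir deg -23.590492311495353 want -22.900000000000006
hasp z max 0.08465626106721702 0.07636270805611245
[1.66746728 1.0354776  0.18290488] 10.65
```

View pics/t3.png

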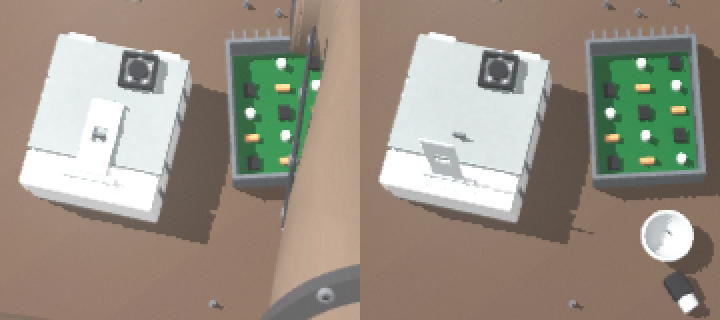

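The bar sits at -22.6° (rectangle fit) or -23.6° (tail direction); the third mark needs -22.9°. The hasp is flat at (100,135), and the fan and radio are in the same place as in the first picture. Handing in.

```bash
python3 -c "
from plant import r
print(r.close_job()); print(r.get_state()['time_s'])"
```

```text
the job is handed in; nothing more can be done
None
the job is handed in; nothing more can be done
```

I closed the hasp over the staple, and the job was handed in with the gripper still holding the tester's dial on the third mark. The hand-in gives no verdict.

- **Hasp:** I pushed it over with the closed fingers and pressed it down with about 25 N. In close-up depth the strap was level at about 73 mm along its length, with the staple through the slot. The last top view still showed it flat.
- **Dial:** I gripped it at 60 N and turned it clockwise about 1.18 rad. The bar measured -22.6° by one fit and -23.6° by another, against a target of -22.9°, so within about 0.02 rad. The wrist moment of about 0.2 N m matches the spring at the third mark.
- **Bystanders:** The fan and the visible part of the radio were unmoved in the last picture. The arm hid the bowl and plug there, and the spool was outside that crop. I kept the tool well above all three.
- **Disagreements:** The wrist and top cameras disagreed by about 2 mm on the dial's centre. I also typed one small approach shift with the wrong sign, so the grip sat about 2 mm off centre along the bar. I allowed for that during the turn.
- **Time:** The robot's clock stood at about 10.7 s of the allowed 54 s.

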